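Free the jammed top tier with light mallet taps

ROBOT

A 6-joint arm with a two-finger parallel gripper is mounted at the origin on the work surface. World frame = base frame: x ahead of the robot, y to its left, z up, the work surface at z = 0. Lengths are in m, angles in rad, forces in N, time in s.
With the tool pointing down it reaches from about 0.375 to 0.975 m from the base axis. Payload 3.8 kg.
Tool frame: the origin (TCP) lies midway between the tips of the shut fingers; the grasp point (between the pads) lies 19 mm behind it; z points along the fingers, y is the line along which they close (so a half turn about z gives the same grasp; the last joint's range is limited). The gripper opens to 85 mm and grips with 20 to 120 N. Pads are 22 mm wide; open, the fingers measure 114 mm over their backs; the gripper's body (76 mm by 85 mm) begins 54 mm behind the grasp point. The pads swing forward as they close: fully open they stand 13 mm farther back than shut.
Start: joints at [-1.262, 0.264, 1.604, -0, 1.274, -0.037], TCP at [0.229, -0.635, 0.206] pointing down, gripper open.
Joint ranges: [-2.63, 2.63], [-0.94, 2.18], [0.31, 2.57], [-1.31, 4.45], [0, 2.66], [-2.55, 2.55]. Speed limits (rad/s): [2.57, 2.57, 3.14, 3.14, 3.14, 3.14].

INTERFACE

Orientations are given as a rotation vector (axis times angle).
In Python, from workcell import bot gives the robot as it stands.
- The arm moves only by the tool servo_tool, never from a script. Its argument "series" is a list of rows, each a list of 7 numbers: the shift along the world's x, y, z in units of 0.15 m (1.0 is 0.15 m), then the turn, a rotation vector about the world's x, y, z in units of 180 degrees (1.0 is 180 degrees), then the closure, from 0 (fully open) to 1 (shut). A call has 1 to 20 rows; each row is the pose to reach, as a shift and turn from the pose commanded when the call began, turning the shorter way round; what a row does not reach only later rows make up. A row lasts 1/10 s, in which the tool goes at most 50 mm and 8.59 degrees, less where a joint would pass 70% of its speed; a pose out of reach is approached as far as the arm can. A call with a number of a shift or a turn outside -1 to 1 is refused whole. A call with a gripper value outside its range is refused whole. The fingers move at their own pace and stop on an object; "newtons" is the grip in N (left out, the last holds). Time passes only in rows, so rows that repeat a pose let the fingers close. It gives the time, the measured TCP pose, the force, the opening and the grip force at its end, in the units of the state.
- bot.read_state(): the state, without advancing time (a new reading comes with each control period).
- bot.read_camera(name): name is "scene" or "top" or "wrist"; returns the picture (384x512x3 uint8, red, green, blue); there is no depth.
- bot.camera_info(name): a dict with "vertical_fov" (degrees; the focal length in pixels is half the picture's height over the tangent of half this angle, whatever the lens; pixels are square), "cx", "cy" (the principal point, pixels), "R" (3x3) and "t" (3): a world point X has camera coordinates R X + t. Camera axes: x right, y down, z forward; pixel columns grow to the right and rows downward; lengths in m; the calibration is good to about 2 mm. A picture is of the moment at which its call begins: read the wrist's pose just before it. camera_info takes no time and is no camera call; for the wrist camera it gives the pose at the moment of the call.
- bot.finish_job(): hands the job in; it is judged then, once.
Trained networks look in the newest picture that a camera, given by its name, has taken for a name from the list of things; names that differ only in an ending like _2 or _b are one class to them, and where a whole thing is asked for, a point or a joint stands for the part that bears it (a point fixed in the world has none). Each returns a list of dicts, best first, with "score" (0 to 1); they miss things now and then, are a little off and sometimes report something else, mostly with a low value. They report only what shows in the picture. A call takes as long as a camera call.
- bot.recognise(target, camera): "box" ([left, top, right, bottom] as shares, 0 to 1, of the picture: columns of its width, rows of its height, round what is visible of it).
- bot.trace(target, camera): "mask" (384x512 bool, what is visible of it) and "box" ([left, top, right, bottom] as shares, 0 to 1, of the picture: columns of its width, rows of its height, round what is visible of it).
- bot.mark_of(target, camera): "at" ([row, column] as shares, 0 to 1, of the picture: columns of its width, rows of its height: a listed point, or the origin of a listed thing).
The state is a dict: "time": time; "q": joint angles; "joint_vel": joint speeds; "joint_torque": joint torques, N m; "tool_pos": TCP position; "tcp_rot": TCP orientation; "wrist_force": force on the tool from outside, world axes, zero at the start; "torque": the same for the moment, N m; "width": opening from 0.0 (shut) to 1.0 (fully open); "grip_force": force on a finger pad.
Only numpy, scipy, OpenCV 4.12 (cv2) and the standard library are available. Lean on these libraries where they do the work, as an engineer would, in place of code of your own. Each camera call takes 0.05 s, during which the arm holds its last target. There are 200 camera calls.

TASK

The top tier of the clear acrylic egg stand has jammed crooked, part-way down its two leg sockets. Take the small upright mallet by its handle and work the tier loose with light taps on its two bamboo caps, alternating sides so that it does not rack, until it drops and sits fully home at both ends; touch the stand only with the mallet and never force it. Then stand the mallet upright on its cork coaster again, and leave the cups, jar and beaker undisturbed.

Things in the scene. Friction and masses are not known exactly. Their poses are not given: they have to be found in the camera images.
- tiers: the stand: three stacking tiers of clear acrylic, fixed to the counter; the lower two tiers carry the chrome leg sockets. Bottom sheet 215 x 300 mm (16 mm up), middle sheet 150 x 250 mm (75 mm up). Origin: on the counter midway below the two bamboo caps; z up, y along the stand's long side from the right cap to the left cap, -x its stepped front
- top_tier: the jammed top tier: clear sheet 90 x 250 mm, 8 mm thick, a bamboo cap (disc 48 mm across, 12 mm high) over each of its two legs, 200 mm apart. Origin: centre of the sheet's top face. It crazes if the mallet presses on it with over 15 N. Tipped 2.4 mm (one cap against the other) from the lean of its sockets it racks: the low end then only moves by dragging the other along, at first at about 20 N
- cap_left (a point): centre of the top face of the left (+y of the stand) bamboo cap, 157 mm above the stand's origin when home, 21 to 24 mm higher at the start. Pressed on its cap, an end slides down alone and stays there: 10 to 11 N moves it at first, fading to nothing some 5 mm above home, where it drops by its own weight unless racked on the other end
- cap_right (a point): centre of the top face of the right (-y of the stand) bamboo cap; heights and behaviour as the left one. The sockets lean, unseen, by up to 2.9 mm from cap to cap, either way, so measured heights do not tell which way there is play: feel for it, and stop when the force rises. Press at 15 mm/s or less; a fast blow, or pressing on when home, exceeds the 15 N
- mallet: small wooden mallet standing upright on its flat head: head 40 mm across and 38 mm high, above it a round light-wood handle 22 mm across up to 125 mm above the foot; 120 to 195 g. Origin: centre of the head's flat striking face, z up along the handle
- coaster: round cork coaster, 100 mm across, 6 mm thick, fixed; the mallet's place. Origin: centre of its underside
- egg_cup_a: on the front step of the bottom tier: egg cup of pale glazed ceramic, 49 mm across and 54 mm tall; bystander, leave it standing where it is. Origin: centre of its underside
- egg_cup_b: on the front step of the bottom tier: egg cup of pale glazed ceramic, 49 mm across and 54 mm tall; bystander, leave it standing where it is. Origin: centre of its underside
- egg_cup_c: on the counter: egg cup of pale glazed ceramic, 49 mm across and 54 mm tall; bystander, leave it standing where it is. Origin: centre of its underside
- beaker: white plastic measuring beaker, 72 mm across, 85 mm tall; bystander. Origin: centre of its underside
- jar: glass jar with bamboo lid, 72 mm across, 94 mm tall; bystander. Origin: centre of its underside

How it is judged:
On the way, in this order (a step that is already met when the one before it is completed fails the run):
1. the mallet is taken up in the fingers (height (world z) of mallet above 0.03 m and contact force between the fingers and mallet above 2 N), for 0.2 s.
2. the top tier has come loose and sits home at both ends, the mallet still in the fingers (z of each of cap_left, cap_right in the frame of tiers below 0.1605 m and contact force between the fingers and mallet above 2 N), for 0.2 s.
At the end, for the whole second after the job is handed in: both bamboo caps are no more than 3.5 mm above their home height (157 mm above the stand's origin), and the mallet stands upright (within 0.08 rad) and still on the coaster, its centre within 30 mm of the coaster's centre, released (z of each of cap_left, cap_right in the frame of tiers below 0.1605 m and horizontal distance between mallet and coaster below 0.03 m and z of mallet in the frame of coaster between 0.003 and 0.009 m and angle between mallet's own z axis and vertical below 0.08 rad and linear speed of mallet below 0.02 m/s); the robot touches nothing.
It fails at once if the mallet presses on the top tier with more than 15 N (contact force between mallet and top_tier above 15 N).
It fails at once if the robot itself touches the stand (contact force between any of the fingers, the arm and tiers above 0.5 N or contact force between any of the fingers, the arm and top_tier above 0.5 N).
It fails at once if a cup, the jar or the beaker is shifted more than 20 mm or tipped (distance of any of egg_cup_a, egg_cup_b, egg_cup_c, beaker, jar from where it was at the start of the episode above 0.02 m or angle between any of egg_cup_a, egg_cup_b, egg_cup_c, beaker, jar's own z axis and vertical above 0.3 rad).
It also fails if it takes over 72 s, if anything falls off the work surface, if the arm or the gripper's body presses on something with over 40 N, if the wrist force passes 120 N, or if a joint passes its speed limit or range.

## Working session

There is one attempt and no reset: what is moved stays moved. The work goes in short steps, Python scripts to look and compute and a tool call to move; the robot and the scene stay as the last step left them, time stands still between calls to the robot, and variables do not carry over. Pictures are saved under pics/ and viewed, at most 10 in all, crops included, and the job is handed in when it is done.

Besides the shell and the picture viewer there is one more tool, called after "Emit:" as name([rows], argument=value, ...), one row to a line, values as JSON. servo_tool: Moves the arm, as the interface text tells. Shifts and turns lie within -1 to 1; 1 stands for 0.15 m of shift or 180 degrees of turn. Its arguments: {"type":"object","properties":{"series":{"type":"array","items":{"type":"array","items":{"type":"number"}}},"newtons":{"type":"number"}},"required":["series"]}

```bash
mkdir -p pics; cat > h.py <<'E'
import numpy as np, cv2
from workcell import bot
def K(c):
    i=bot.camera_info(c); f=192/np.tan(np.radians(i['vertical_fov'])/2)
    return f,i['cx'],i['cy'],np.array(i['R']),np.array(i['t'])
def ray(c,r,col):
    f,cx,cy,R,t=K(c); d=R.T@np.array([(col-cx)/f,(r-cy)/f,1]); return -R.T@t,d/np.linalg.norm(d)
def atz(c,r,col,z):
    o,d=ray(c,r,col); return o+d*(z-o[2])/d[2]
def tri(*obs):
    A=np.zeros((3,3));b=np.zeros(3);L=[]
    for c,r,col in obs:
        o,d=ray(c,r,col);P=np.eye(3)-np.outer(d,d);A+=P;b+=P@o;L.append((o,P))
    x=np.linalg.solve(A,b); return x,[1e3*np.linalg.norm(P@(x-o)) for o,P in L]
def proj(c,X):
    f,cx,cy,R,t=K(c); p=R@np.array(X)+t; return [cy+f*p[1]/p[2],cx+f*p[0]/p[2]]
def save(c,n):
    im=bot.read_camera(c); cv2.imwrite(f'pics/{n}.png',cv2.cvtColor(im,cv2.COLOR_RGB2BGR)); return im
E
python3 - <<'E'
from h import *
np.set_printoptions(precision=4,suppress=True)
im={c:save(c,c+'0') for c in('scene','top')}
cv2.imwrite('pics/both.png',cv2.cvtColor(cv2.resize(np.vstack([im['scene'],im['top']]),(400,600)),cv2.COLOR_RGB2BGR))
for c in im:
  f,cx,cy,R,t=K(c); print(c,f,-R.T@t,R[2])
for n in ['cap_left','cap_right','mallet','coaster','egg_cup_a','beaker','jar','tiers','top_tier']:
  for c in im:
    print(n,c,[(round(m['score'],2),[round(m['at'][0]*384,1),round(m['at'][1]*512,1)]) for m in bot.mark_of(n,c)[:4]])
print(bot.read_state())
E
```

```text
scene 471.39273821085317 [ 1.1002 -0.4794  1.1129] [-0.4454  0.4075 -0.7972]
top 360.617791955185 [0.4698 0.03   0.879 ] [ 0.097   0.0337 -0.9947]
cap_left scene [(0.92, [196.2, 254.0]), (0.69, [222.4, 224.4]), (0.63, [160.6, 315.7])]
cap_left top [(0.71, [157.0, 292.3])]
cap_right scene [(0.61, [243.0, 187.5])]
cap_right top [(0.62, [158.7, 400.4])]
mallet scene [(0.52, [159.4, 312.7])]
mallet top [(0.95, [205.3, 156.8]), (0.37, [207.0, 159.6])]
coaster scene [(0.57, [163.1, 312.6])]
coaster top [(0.88, [206.9, 160.3])]
egg_cup_a scene [(0.87, [233.9, 324.8]), (0.74, [241.5, 181.5]), (0.56, [207.1, 227.4])]
egg_cup_a top [(0.94, [125.5, 226.8]), (0.68, [217.8, 361.6]), (0.54, [217.8, 284.3]), (0.52, [123.9, 158.3])]
beaker scene [(0.61, [206.0, 369.5])]
beaker top [(0.74, [124.3, 157.2])]
jar scene [(0.71, [166.2, 251.2])]
jar top [(0.61, [254.6, 225.5])]
tiers scene [(0.4, [198.0, 252.0])]
tiers top [(0.82, [176.0, 329.4])]
top_tier scene [(0.89, [222.4, 223.5]), (0.17, [232.8, 322.3])]
top_tier top [(0.66, [163.5, 343.2])]
{'time': 1.0, 'q': array([-1.2619,  0.2638,  1.604 , -0.    ,  1.2737, -0.0369]), 'joint_vel': array([-0.0013,  0.0016, -0.0011,  0.0011, -0.0009, -0.0011]), 'joint_torque': array([  0.0009, -51.5077, -36.7735,   0.0001,   0.0007,   0.    ]), 'tool_pos': array([ 0.2288, -0.635 ,  0.2064]), 'tcp_rot': array([ 3.0947,  0.5404, -0.    ]), 'wrist_force': array([0.6183, 0.2016, 0.5956]), 'torque': array([-0.0199, -0.0041,  0.0072]), 'grip_force': 0.0, 'width': 0.9995175793871506}
```

View pics/scene0.png

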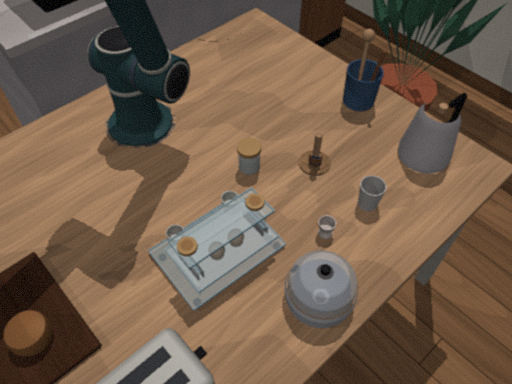

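View pics/top0.png

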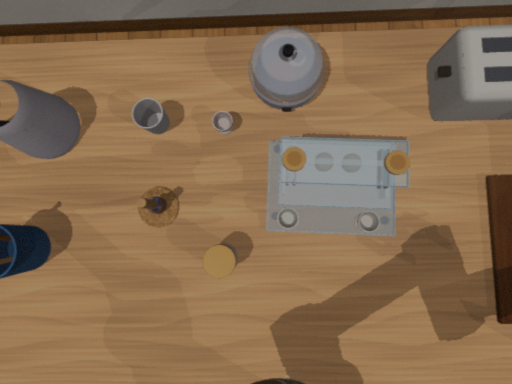

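Scene shows the stand with bamboo caps at about (r201,c256) and (244,187), and the mallet on its coaster at (160,316). In the top view the caps are at (158,293) and (161,397), the mallet at (205,158), the jar at (262,220), the cups on the front step at (217,288) and (221,368), the free cup at (122,222) and the beaker at (115,150).

```bash
python3 - <<'E'
from h import *
np.set_printoptions(precision=4,suppress=True)
def blob(c,r,col,h=18):
    im=cv2.imread(f'pics/{c}0.png'); hsv=cv2.cvtColor(im,cv2.COLOR_BGR2HSV)
    m=((hsv[...,1]>125)&(hsv[...,2]>120)&(hsv[...,0]<30)).astype(np.uint8)
    k=np.zeros_like(m); k[r-h:r+h,col-h:col+h]=1; m&=k
    n,l,s,ce=cv2.connectedComponentsWithStats(m); i=1+np.argmax(s[1:,4]); return ce[i][::-1],s[i]
P={}
for n,a,b in [('L',(201,256),(158,293)),('R',(244,187),(161,397))]:
    (s,ss),(t,ts)=blob('scene',*a),blob('top',*b)
    print(n,s,ss,t,ts); x,e=tri(('scene',*s),('top',*t)); P[n]=x; print(x,e)
for n,z in [('coaster',.006),('mallet',.02)]:
  for c in('scene','top'):
    for m in bot.trace(n,c)[:2]:
      k=m['mask']; ys,xs=np.nonzero(k); print(n,c,round(m['score'],2),len(ys),xs.min(),xs.max(),ys.min(),ys.max(),atz(c,ys.mean(),xs.mean(),z))
print('mallet base by mark top',atz('top',205.3,156.8,.006),atz('top',206.9,160.3,0))
print('handle top',tri(('top',203,144),('scene',138,319)))
for n,c in [('egg',(125.5,226.8)),('eggA',(217.8,284)),('eggB',(217.8,361.6)),('beaker',(124,157)),('jar',(254.6,225.5))]: print(n,atz('top',*c,0.02 if n in('eggA','eggB') else 0))
im=cv2.imread('pics/top0.png')[170:240,110:210]; im2=cv2.imread('pics/scene0.png')[120:190,270:370]
cv2.imwrite('pics/mc.png',cv2.resize(np.hstack([im,im2]),None,fx=4,fy=4,interpolation=cv2.INTER_CUBIC))
E
```

```text
L [200.131  254.2857] [249 195  11  11  84] [158.5271 293.5633] [283 148  22  22 387]
[ 0.5927 -0.0221  0.1797] [np.float64(1.28516123782365), np.float64(1.2851612378235864)]
R [244.1864 186.0593] [178 238  15  13 118] [162.1067 397.2135] [386 151  24  23 431]
[ 0.5802 -0.2218  0.1799] [np.float64(1.3744708980511295), np.float64(1.3744708980509859)]
coaster scene 0.98 422 298 329 151 175 [0.518  0.2884 0.006 ]
coaster top 0.67 971 138 177 186 227 [0.5127 0.2963 0.006 ]
mallet scene 0.75 493 298 329 151 175 [0.5258 0.2792 0.02  ]
mallet scene 0.72 304 309 321 132 166 [0.4947 0.3235 0.02  ]
mallet top 0.87 381 136 166 197 213 [0.5194 0.31   0.02  ]
mallet base by mark top [0.5176 0.3032 0.006 ] [0.5137 0.2964 0.    ]
handle top (array([0.5176, 0.2976, 0.1147]), [np.float64(0.7098370169019917), np.float64(0.7098370169021332)])
egg [0.7134 0.1295 0.    ]
eggA [ 0.4803 -0.0058  0.02  ]
eggB [ 0.4764 -0.1878  0.02  ]
beaker [0.7227 0.3058 0.    ]
jar [0.395  0.1368 0.    ]
```

View pics/mc.png

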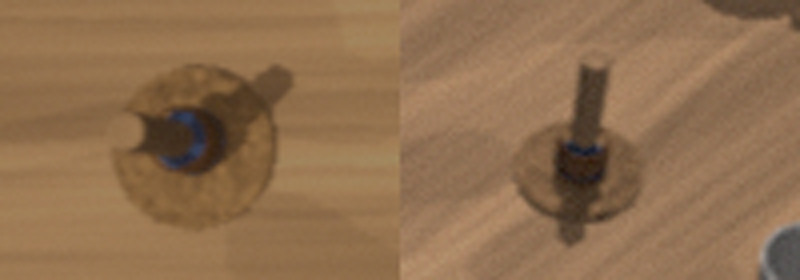

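The crop confirms the mallet upright near the coaster centre, around (0.518, 0.296). The caps measure 200 mm apart at z≈0.18, as they should. I'm travelling high to hover over the mallet.

Emit:
servo_tool([
  [1,1,0.6,0,0,0,0],
  [1,1,0.6,0,0,0,0],
  [1,1,0.6,0,0,0,0],
  [1,1,0.6,0,0,0,0],
  [1,1,0.6,0,0,0,0],
  [1,1,0.6,0,0,0,0],
], newtons=80)

```text
time: 1.8
tool_pos: [0.3823, -0.4834, 0.2997]
tcp_rot: [3.09, 0.547, 0.006]
wrist_force: [-0.1, -0.5, -0.9]
width: 1.002
grip_force: 0.0
```

Emit:
servo_tool([
  [0.67,1,0,0,0,0,0],
  [0.67,1,0,0,0,0,0],
  [0.67,1,0,0,0,0,0],
  [0.67,1,0,0,0,0,0],
  [0.67,1,0,0,0,0,0],
])

```text
time: 2.3
tool_pos: [0.4807, -0.3324, 0.2959]
tcp_rot: [-3.092, -0.546, -0.0]
wrist_force: [-0.7, -0.9, -0.7]
width: 1.001
grip_force: 0.0
```

Emit:
servo_tool([
  [0.26,1,0,0,0,0,0],
  [0.26,1,0,0,0,0,0],
  [0.26,1,0,0,0,0,0],
  [0.26,1,0,0,0,0,0],
])

```text
time: 2.7
tool_pos: [0.5186, -0.1819, 0.296]
tcp_rot: [-3.092, -0.546, -0.0]
wrist_force: [-0.9, -1.4, -0.2]
width: 0.998
grip_force: 0.0
```

Emit:
servo_tool([
  [0,1,0,0,0,0,0],
  [0,1,0,0,0,0,0],
  [0,1,0,0,0,0,0],
  [0,1,0,0,0,0,0],
])

```text
time: 3.1
tool_pos: [0.518, -0.0317, 0.2962]
tcp_rot: [-3.092, -0.548, 0.0]
wrist_force: [-0.2, -1.3, 1.5]
width: 1.0
grip_force: 0.0
```

Emit:
servo_tool([
  [0,1,0,0,0,0,0],
  [0,1,0,0,0,0,0],
  [0,1,0,0,0,0,0],
  [0,1,0,0,0,0,0],
])

```text
time: 3.5
tool_pos: [0.5185, 0.1179, 0.296]
tcp_rot: [-3.092, -0.547, 0.0]
wrist_force: [0.4, -1.1, -0.1]
width: 1.004
grip_force: 0.0
```

Emit:
servo_tool([
  [0,1,0,0,0,0,0],
  [0,1,0,0,0,0,0],
  [0,1,0,0,0,0,0],
  [0,1,0,0,0,0,0],
  [0,1,0,0,0,0,0],
])

```text
time: 4.0
tool_pos: [0.5192, 0.2634, 0.2956]
tcp_rot: [3.093, 0.541, -0.001]
wrist_force: [0.0, -0.5, -0.3]
width: 1.0
grip_force: 0.0
```

```bash
python3 - <<'E'
from h import *
np.set_printoptions(precision=4,suppress=True)
f,cx,cy,R,t=K('wrist'); print(f,cx,cy,-R.T@t,R[2], bot.read_state()['tool_pos'])
np.savez('w.npz',f=f,cx=cx,cy=cy,R=R,t=t)
save('wrist','w1')
for n in('mallet','coaster'):
    for m in bot.mark_of(n,'wrist')[:2]:
        a=m['at'];p=(a[0]*384,a[1]*512);print(n,m['score'],p,atz('wrist',*p,.006 if n=='mallet' else 0))
E
```

```text
310.61564319900566 256.8851444229687 198.1953887178542 [0.5967 0.2919 0.4633] [-0.3054 -0.1128 -0.9455] [0.5192 0.2634 0.2956]
mallet 0.67 (145.3056, 235.2128) [0.5156 0.2945 0.006 ]
coaster 0.74 (147.1872, 235.008) [0.5117 0.2941 0.    ]
coaster 0.35 (233.5872, 412.3136) [ 0.4748 -0.0254  0.    ]
```

View pics/w1.png

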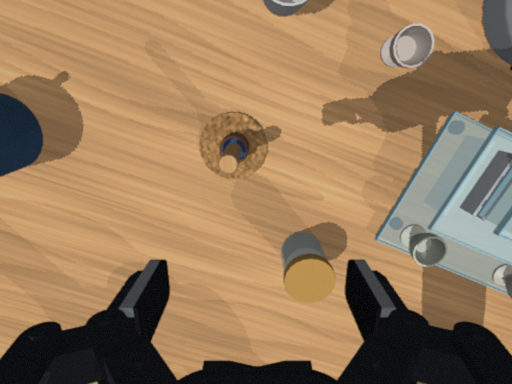

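The wrist view shows the handle top at (164,229), the head at about (148,235), and the coaster centred near (145,234).

```bash
python3 - <<'E'
from h import *
np.set_printoptions(precision=4,suppress=True)
print(atz('wrist',164,229,.131),atz('wrist',145,234.5,.006))
print(atz('top',202.5,141.5,.131),atz('scene',135,319,.131),tri(('top',202.5,141.5),('scene',135,319),('wrist',164,229)))
print(bot.read_state()['tool_pos'])
E
```

```text
[0.516  0.2935 0.131 ] [0.5156 0.2958 0.006 ]
[0.5173 0.2966 0.131 ] [0.5192 0.2943 0.131 ] (array([0.5174, 0.2949, 0.1311]), [np.float64(1.5555896765462893), np.float64(1.5901616413169184), np.float64(1.9606493142291346)])
[0.5191 0.2625 0.2962]
```

Emit:
servo_tool([
  [-0.014,0.213,0,0,0,0,0],
  [-0.014,0.213,-0.2,0,0,0,0],
  [-0.014,0.213,-0.5,0,0,0,0],
  [-0.014,0.213,-0.5,0,0,0,0],
])

```text
time: 4.55
tool_pos: [0.5122, 0.2927, 0.2142]
tcp_rot: [3.091, 0.537, -0.02]
wrist_force: [-2.0, -0.8, -1.5]
width: 1.0
grip_force: 0.0
```

Emit:
servo_tool([
  [0,0,-0.25,0,0,0,0],
  [0,0,-0.5,0,0,0,0],
  [0,0,-0.75,0,0,0,0],
  [0,0,-0.95,0,0,0,0],
  [0,0,-0.95,0,0,0,0],
  [0,0,-0.95,0,0,0,0],
])

```text
time: 5.15
tool_pos: [0.5173, 0.2963, 0.0805]
tcp_rot: [-3.095, -0.538, -0.001]
wrist_force: [0.5, -0.6, -0.4]
width: 1.001
grip_force: 0.0
```

Emit:
servo_tool([
  [0,0,0,0,0,0,1],
  [0,0,0,0,0,0,1],
  [0,0,0,0,0,0,1],
  [0,0,0,0,0,0,1],
  [0,0,0,0,0,0,1],
  [0,0,0,0,0,0,1],
  [0,0,0,0,0,0,1],
  [0,0,0,0,0,0,1],
  [0,0,0,0,0,0,1],
  [0,0,0,0,0,0,1],
], newtons=80)

```text
time: 6.15
tool_pos: [0.5171, 0.2972, 0.08]
tcp_rot: [-3.094, -0.541, -0.003]
wrist_force: [-0.1, -0.9, 6.4]
width: 0.23
grip_force: 78.3
```

Emit:
servo_tool([
  [0,0,0.1,0,0,0,1],
  [0,0,0.4,0,0,0,1],
  [0,0,0.7,0,0,0,1],
  [0,0,1,0,0,0,1],
  [0,0,1,0,0,0,1],
])

```text
time: 6.65
tool_pos: [0.5202, 0.2993, 0.2381]
tcp_rot: [-3.09, -0.54, -0.021]
wrist_force: [1.8, -0.1, -1.5]
width: 0.23
grip_force: 78.4
```

Emit:
servo_tool([
  [0.1,-0.2,0.1,0,0,0,1],
  [0.2,-0.5,0.2,0,0,0,1],
  [0.25,-0.8,0.3,0,0,0,1],
  [0.25,-1,0.3,0,0,0,1],
  [0.25,-1,0.3,0,0,0,1],
])

```text
time: 7.15
tool_pos: [0.5536, 0.1433, 0.274]
tcp_rot: [3.094, 0.534, -0.001]
wrist_force: [-0.4, 0.3, -1.2]
width: 0.23
grip_force: 78.7
```

Emit:
servo_tool([
  [0.1,-0.3,0,0,0,0,1],
  [0.2,-0.6,0,0,0,0,1],
  [0.254,-0.9,0,0,0,0,1],
  [0.254,-1,0,0,0,0,1],
  [0.254,-1,0,0,0,0,1],
])

```text
time: 7.65
tool_pos: [0.5912, -0.0045, 0.2728]
tcp_rot: [-3.095, -0.536, 0.003]
wrist_force: [0.5, 0.9, -2.3]
width: 0.227
grip_force: 78.9
```

Emit:
servo_tool([
  [0,-0.12,0,0,0,0,1],
  [0,-0.128,0,0,0,0,1],
  [0,-0.128,0,0,0,0,1],
  [0,-0.128,0,0,0,0,1],
])

```text
time: 8.05
tool_pos: [0.5916, -0.0206, 0.2737]
tcp_rot: [-3.093, -0.542, 0.0]
wrist_force: [-0.3, -0.2, -1.3]
width: 0.231
grip_force: 79.0
```

```bash
cat >> h.py <<'E'
def force(n=6):
    F=[];Z=[]
    for _ in range(n):
        bot.read_camera('wrist'); s=bot.read_state(); F.append(s['wrist_force']);Z.append(s['tool_pos'])
    return np.mean(F,0),np.std(F,0),np.mean(Z,0)
E
python3 - <<'E'
from h import *
np.set_printoptions(precision=4,suppress=True)
print(force(8),bot.read_state()['grip_force'])
a=save('wrist','w2');b=save('scene','s2');save('top','t2')
cv2.imwrite('pics/c2.png',cv2.cvtColor(np.hstack([cv2.resize(a[120:384,128:384],(400,412)),cv2.resize(b[110:270,150:305],(400,412))]),cv2.COLOR_RGB2BGR))
s=bot.read_state()['tool_pos']; print(s, proj('scene',s-[0,0,.074]),proj('top',s-[0,0,.074]))
E
```

```text
(array([ 0.0172, -0.1677, -1.567 ]), array([0.4476, 0.4655, 0.5176]), array([ 0.5917, -0.0215,  0.2739])) 79.03502941131592
[ 0.5918 -0.0223  0.2739] [np.float64(194.97465759387546), np.float64(254.4428438196146)] [np.float64(157.54727594443472), np.float64(294.9651190220685)]
```

View pics/c2.png

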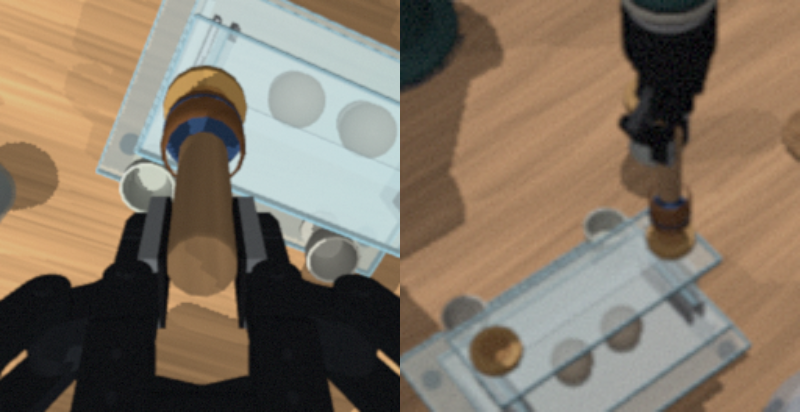

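The mallet hangs straight and centred over the left cap, its face at about 0.200. I'll go down to just above contact, then feel.

Emit:
servo_tool([
  [0.003,0,-0.05,0,0,0,1],
  [0.003,0,-0.1,0,0,0,1],
  [0.003,0,-0.11,0,0,0,1],
  [0.003,0,-0.116,0,0,0,1],
  [0.003,0,-0.116,0,0,0,1],
])

```text
time: 9.1
tool_pos: [0.5921, -0.0223, 0.2562]
tcp_rot: [-3.095, -0.54, 0.001]
wrist_force: [0.7, -0.2, -1.5]
width: 0.227
grip_force: 79.0
```

Emit:
servo_tool([
  [0,0,-0.004,0,0,0,1],
  [0,0,-0.008,0,0,0,1],
  [0,0,-0.008,0,0,0,1],
])

```text
time: 9.4
tool_pos: [0.5923, -0.0223, 0.2554]
tcp_rot: [3.095, 0.54, 0.001]
wrist_force: [0.2, -0.6, -1.1]
width: 0.233
grip_force: 79.0
```

Emit:
servo_tool([
  [0,0,-0.004,0,0,0,1],
  [0,0,-0.004,0,0,0,1],
])

```text
time: 9.6
tool_pos: [0.5922, -0.0223, 0.2547]
tcp_rot: [-3.095, -0.54, -0.0]
wrist_force: [-0.7, -0.0, -2.1]
width: 0.232
grip_force: 79.0
```

Emit:
servo_tool([
  [0,0,-0.004,0,0,0,1],
  [0,0,-0.004,0,0,0,1],
])

```text
time: 9.8
tool_pos: [0.5922, -0.0223, 0.254]
tcp_rot: [-3.095, -0.541, 0.0]
wrist_force: [0.7, 0.5, -2.0]
width: 0.234
grip_force: 79.0
```

Emit:
servo_tool([
  [0,0,-0.004,0,0,0,1],
  [0,0,-0.004,0,0,0,1],
])

```text
time: 10.0
tool_pos: [0.5923, -0.0223, 0.2535]
tcp_rot: [3.095, 0.54, 0.0]
wrist_force: [0.7, -0.5, -1.9]
width: 0.232
grip_force: 79.1
```

Emit:
servo_tool([
  [0,0,-0.004,0,0,0,1],
  [0,0,-0.004,0,0,0,1],
])

```text
time: 10.2
tool_pos: [0.5925, -0.0222, 0.2535]
tcp_rot: [3.095, 0.541, 0.001]
wrist_force: [-0.0, 0.2, 1.7]
width: 0.235
grip_force: 79.4
```

Emit:
servo_tool([
  [0,0,-0.004,0,0,0,1],
  [0,0,-0.004,0,0,0,1],
])

```text
time: 10.4
tool_pos: [0.5926, -0.0223, 0.2534]
tcp_rot: [3.094, 0.54, 0.002]
wrist_force: [-1.3, 0.5, 5.5]
width: 0.232
grip_force: 79.8
```

Emit:
servo_tool([
  [0,0,-0.003,0,0,0,1],
  [0,0,-0.003,0,0,0,1],
])

```text
time: 10.6
tool_pos: [0.5928, -0.0223, 0.2534]
tcp_rot: [3.094, 0.54, 0.003]
wrist_force: [-2.2, 0.5, 7.1]
width: 0.227
grip_force: 80.0
```

Emit:
servo_tool([
  [0,0,-0.002,0,0,0,1],
  [0,0,-0.002,0,0,0,1],
])

```text
time: 10.8
tool_pos: [0.5928, -0.0223, 0.2533]
tcp_rot: [3.094, 0.54, 0.003]
wrist_force: [-2.1, 0.6, 7.0]
width: 0.235
grip_force: 80.1
```

Emit:
servo_tool([
  [0,0,-0.002,0,0,0,1],
  [0,0,-0.002,0,0,0,1],
])

```text
time: 11.0
tool_pos: [0.5929, -0.0223, 0.2531]
tcp_rot: [3.094, 0.54, 0.004]
wrist_force: [-1.9, -0.3, 7.5]
width: 0.232
grip_force: 80.1
```

Emit:
servo_tool([
  [0,0,-0.002,0,0,0,1],
  [0,0,-0.002,0,0,0,1],
])

```text
time: 11.2
tool_pos: [0.5929, -0.0222, 0.2529]
tcp_rot: [3.094, 0.54, 0.004]
wrist_force: [-2.0, 0.2, 7.4]
width: 0.225
grip_force: 80.1
```

Emit:
servo_tool([
  [0,0,-0.0014,0,0,0,1],
  [0,0,-0.0027,0,0,0,1],
  [0,0,-0.0027,0,0,0,1],
])

```text
time: 11.5
tool_pos: [0.5928, -0.0222, 0.2525]
tcp_rot: [3.094, 0.54, 0.004]
wrist_force: [-2.1, 1.0, 8.0]
width: 0.23
grip_force: 80.1
```

Emit:
servo_tool([
  [0,0,-0.0014,0,0,0,1],
  [0,0,-0.0027,0,0,0,1],
  [0,0,-0.0027,0,0,0,1],
])

```text
time: 11.8
tool_pos: [0.5928, -0.0222, 0.2522]
tcp_rot: [3.094, 0.54, 0.004]
wrist_force: [-1.7, 1.2, 8.5]
width: 0.229
grip_force: 80.0
```

Emit:
servo_tool([
  [0,0,-0.0014,0,0,0,1],
  [0,0,-0.0027,0,0,0,1],
  [0,0,-0.0027,0,0,0,1],
])

```text
time: 12.1
tool_pos: [0.5929, -0.0222, 0.2519]
tcp_rot: [3.094, 0.54, 0.004]
wrist_force: [-1.8, -0.2, 9.3]
width: 0.234
grip_force: 80.0
```

Emit:
servo_tool([
  [0,0,-0.0014,0,0,0,1],
  [0,0,-0.0027,0,0,0,1],
  [0,0,-0.0027,0,0,0,1],
])

```text
time: 12.4
tool_pos: [0.593, -0.0221, 0.2515]
tcp_rot: [3.094, 0.54, 0.004]
wrist_force: [-2.8, 2.3, 8.8]
width: 0.228
grip_force: 80.0
```

Emit:
servo_tool([
  [0,0,-0.0014,0,0,0,1],
  [0,0,-0.0027,0,0,0,1],
  [0,0,-0.0027,0,0,0,1],
])

```text
time: 12.7
tool_pos: [0.593, -0.0221, 0.2512]
tcp_rot: [3.094, 0.54, 0.004]
wrist_force: [-2.5, 0.6, 9.0]
width: 0.23
grip_force: 80.0
```

Emit:
servo_tool([
  [0,0,-0.0014,0,0,0,1],
  [0,0,-0.0027,0,0,0,1],
  [0,0,-0.0027,0,0,0,1],
])

```text
time: 13.0
tool_pos: [0.5931, -0.022, 0.2508]
tcp_rot: [3.094, 0.541, 0.005]
wrist_force: [-3.0, 0.9, 10.0]
width: 0.231
grip_force: 80.0
```

Emit:
servo_tool([
  [0,0,0.03,0,0,0,1],
  [0,0,0.087,0,0,0,1],
  [-0.021,-0.33,0.087,0,0,0,1],
  [-0.041,-0.66,0.087,0,0,0,1],
  [-0.062,-1,0.087,0,0,0,1],
])

```text
time: 13.5
tool_pos: [0.5828, -0.1722, 0.2614]
tcp_rot: [-3.094, -0.543, 0.0]
wrist_force: [1.2, -0.2, -0.7]
width: 0.229
grip_force: 79.1
```

Emit:
servo_tool([
  [-0.021,-0.333,0,0,0,0,1],
  [-0.021,-0.333,-0.01,0,0,0,1],
  [-0.021,-0.333,-0.03,0,0,0,1],
  [-0.021,-0.333,-0.033,0,0,0,1],
  [-0.021,-0.333,-0.033,0,0,0,1],
])

```text
time: 14.0
tool_pos: [0.5798, -0.2197, 0.2561]
tcp_rot: [-3.093, -0.543, 0.001]
wrist_force: [0.2, 0.4, -1.7]
width: 0.231
grip_force: 79.3
```

Emit:
servo_tool([
  [0,0,-0.003,0,0,0,1],
  [0,0,-0.006,0,0,0,1],
  [0,0,-0.006,0,0,0,1],
])

```text
time: 14.3
tool_pos: [0.58, -0.2204, 0.2558]
tcp_rot: [3.094, 0.542, 0.0]
wrist_force: [0.5, -0.8, -1.8]
width: 0.229
grip_force: 79.3
```

Emit:
servo_tool([
  [0,0,-0.003,0,0,0,1],
  [0,0,-0.006,0,0,0,1],
  [0,0,-0.006,0,0,0,1],
])

```text
time: 14.6
tool_pos: [0.5798, -0.2211, 0.2547]
tcp_rot: [-3.095, -0.54, 0.0]
wrist_force: [0.4, -0.3, -1.6]
width: 0.232
grip_force: 79.3
```

Emit:
servo_tool([
  [0,0,-0.003,0,0,0,1],
  [0,0,-0.005,0,0,0,1],
  [0,0,-0.005,0,0,0,1],
])

```text
time: 14.9
tool_pos: [0.5798, -0.2212, 0.254]
tcp_rot: [-3.095, -0.54, 0.0]
wrist_force: [-0.8, 0.7, -2.1]
width: 0.232
grip_force: 79.3
```

Emit:
servo_tool([
  [0,0,-0.003,0,0,0,1],
  [0,0,-0.005,0,0,0,1],
  [0,0,-0.005,0,0,0,1],
])

```text
time: 15.2
tool_pos: [0.5799, -0.2212, 0.2534]
tcp_rot: [3.095, 0.54, 0.0]
wrist_force: [-0.4, -0.1, -0.3]
width: 0.231
grip_force: 79.4
```

Emit:
servo_tool([
  [0,0,-0.003,0,0,0,1],
  [0,0,-0.006,0,0,0,1],
  [0,0,-0.009,0,0,0,1],
  [0,0,-0.009,0,0,0,1],
])

```text
time: 15.6
tool_pos: [0.5803, -0.2211, 0.2534]
tcp_rot: [3.094, 0.54, 0.002]
wrist_force: [-0.0, 1.3, 5.1]
width: 0.229
grip_force: 80.0
```

Emit:
servo_tool([
  [0,0,-0.003,0,0,0,1],
  [0,0,-0.006,0,0,0,1],
  [0,0,-0.006,0,0,0,1],
])

```text
time: 15.9
tool_pos: [0.5805, -0.2211, 0.2532]
tcp_rot: [3.094, 0.54, 0.003]
wrist_force: [-0.8, 1.6, 8.0]
width: 0.229
grip_force: 80.3
```

Emit:
servo_tool([
  [0,0,-0.003,0,0,0,1],
  [0,0,-0.006,0,0,0,1],
  [0,0,-0.006,0,0,0,1],
])

```text
time: 16.2
tool_pos: [0.5804, -0.2212, 0.2525]
tcp_rot: [3.094, 0.54, 0.003]
wrist_force: [-2.1, 1.0, 8.1]
width: 0.229
grip_force: 80.3
```

Emit:
servo_tool([
  [0,0,-0.003,0,0,0,1],
  [0,0,-0.006,0,0,0,1],
  [0,0,-0.006,0,0,0,1],
])

```text
time: 16.5
tool_pos: [0.5804, -0.2214, 0.2518]
tcp_rot: [3.093, 0.54, 0.003]
wrist_force: [-2.3, 0.5, 8.1]
width: 0.228
grip_force: 80.4
```

Emit:
servo_tool([
  [0,0,-0.003,0,0,0,1],
  [0,0,-0.006,0,0,0,1],
  [0,0,-0.006,0,0,0,1],
])

```text
time: 16.8
tool_pos: [0.5805, -0.2215, 0.251]
tcp_rot: [3.093, 0.54, 0.004]
wrist_force: [-1.9, 0.8, 8.3]
width: 0.227
grip_force: 80.4
```

Emit:
servo_tool([
  [0,0,-0.002,0,0,0,1],
  [0,0,-0.003,0,0,0,1],
  [0,0,-0.003,0,0,0,1],
])

```text
time: 17.1
tool_pos: [0.5805, -0.2215, 0.2507]
tcp_rot: [3.093, 0.54, 0.004]
wrist_force: [-3.3, 0.0, 8.2]
width: 0.225
grip_force: 80.5
```

Emit:
servo_tool([
  [0,0,0.02,0,0,0,1],
  [0,0,0.061,0,0,0,1],
  [0.021,0.33,0.061,0,0,0,1],
  [0.041,0.66,0.061,0,0,0,1],
  [0.062,1,0.061,0,0,0,1],
])

```text
time: 17.6
tool_pos: [0.5888, -0.0712, 0.2565]
tcp_rot: [-3.095, -0.538, 0.001]
wrist_force: [0.8, 0.4, -0.9]
width: 0.231
grip_force: 79.3
```

Emit:
servo_tool([
  [0.021,0.333,0,0,0,0,1],
  [0.021,0.333,0,0,0,0,1],
  [0.021,0.333,-0.02,0,0,0,1],
  [0.021,0.333,-0.033,0,0,0,1],
  [0.021,0.333,-0.033,0,0,0,1],
])

```text
time: 18.1
tool_pos: [0.5918, -0.0237, 0.2512]
tcp_rot: [3.095, 0.538, -0.002]
wrist_force: [0.4, 0.1, -2.1]
width: 0.232
grip_force: 79.4
```

Emit:
servo_tool([
  [0,0,-0.005,0,0,0,1],
  [0,0,-0.01,0,0,0,1],
  [0,0,-0.015,0,0,0,1],
  [0,0,-0.02,0,0,0,1],
  [0,0,-0.02,0,0,0,1],
])

```text
time: 18.6
tool_pos: [0.5929, -0.0232, 0.2508]
tcp_rot: [3.093, 0.539, 0.003]
wrist_force: [-1.4, -2.4, 5.5]
width: 0.227
grip_force: 80.1
```

Emit:
servo_tool([
  [0,0,-0.005,0,0,0,1],
  [0,0,-0.01,0,0,0,1],
  [0,0,-0.015,0,0,0,1],
  [0,0,-0.019,0,0,0,1],
  [0,0,-0.019,0,0,0,1],
])

```text
time: 19.1
tool_pos: [0.5929, -0.0229, 0.2485]
tcp_rot: [3.093, 0.54, 0.004]
wrist_force: [-1.9, -1.5, 7.8]
width: 0.226
grip_force: 80.4
```

Emit:
servo_tool([
  [0,0,-0.0015,0,0,0,1],
  [0,0,-0.003,0,0,0,1],
  [0,0,-0.003,0,0,0,1],
])

```text
time: 19.4
tool_pos: [0.593, -0.0229, 0.2482]
tcp_rot: [3.093, 0.54, 0.004]
wrist_force: [-2.3, -0.6, 7.1]
width: 0.233
grip_force: 80.4
```

Emit:
servo_tool([
  [0,0,-0.0015,0,0,0,1],
  [0,0,-0.003,0,0,0,1],
  [0,0,-0.003,0,0,0,1],
])

```text
time: 19.7
tool_pos: [0.593, -0.0228, 0.2478]
tcp_rot: [3.093, 0.54, 0.004]
wrist_force: [-2.2, -1.4, 8.1]
width: 0.23
grip_force: 80.4
```

Emit:
servo_tool([
  [0,0,-0.0015,0,0,0,1],
  [0,0,-0.0025,0,0,0,1],
  [0,0,-0.0025,0,0,0,1],
])

```text
time: 20.0
tool_pos: [0.5931, -0.0228, 0.2474]
tcp_rot: [3.093, 0.54, 0.004]
wrist_force: [-2.3, -1.1, 6.4]
width: 0.23
grip_force: 80.4
```

Emit:
servo_tool([
  [0,0,-0.0015,0,0,0,1],
  [0,0,-0.003,0,0,0,1],
  [0,0,-0.003,0,0,0,1],
])

```text
time: 20.3
tool_pos: [0.5931, -0.0227, 0.2469]
tcp_rot: [3.094, 0.54, 0.004]
wrist_force: [-2.3, -1.0, 7.1]
width: 0.233
grip_force: 80.4
```

Emit:
servo_tool([
  [0,0,-0.0015,0,0,0,1],
  [0,0,-0.0025,0,0,0,1],
  [0,0,-0.0025,0,0,0,1],
])

```text
time: 20.6
tool_pos: [0.5931, -0.0227, 0.2464]
tcp_rot: [3.094, 0.54, 0.004]
wrist_force: [-1.5, -0.4, 6.6]
width: 0.23
grip_force: 80.4
```

Emit:
servo_tool([
  [0,0,0.03,0,0,0,1],
  [0,0,0.078,0,0,0,1],
  [-0.021,-0.33,0.078,0,0,0,1],
  [-0.041,-0.66,0.078,0,0,0,1],
  [-0.062,-1,0.078,0,0,0,1],
])

```text
time: 21.1
tool_pos: [0.583, -0.1721, 0.256]
tcp_rot: [-3.094, -0.543, -0.001]
wrist_force: [-0.2, -0.0, -1.1]
width: 0.229
grip_force: 79.4
```

Emit:
servo_tool([
  [-0.021,-0.328,0,0,0,0,1],
  [-0.021,-0.328,0,0,0,0,1],
  [-0.021,-0.328,-0.02,0,0,0,1],
  [-0.021,-0.328,-0.03,0,0,0,1],
  [-0.021,-0.328,-0.03,0,0,0,1],
])

```text
time: 21.6
tool_pos: [0.58, -0.219, 0.2511]
tcp_rot: [-3.094, -0.543, 0.0]
wrist_force: [0.6, 0.1, -1.4]
width: 0.233
grip_force: 79.6
```

Emit:
servo_tool([
  [0,0,-0.005,0,0,0,1],
  [0,0,-0.01,0,0,0,1],
  [0,0,-0.015,0,0,0,1],
  [0,0,-0.02,0,0,0,1],
  [0,0,-0.025,0,0,0,1],
  [0,0,-0.025,0,0,0,1],
])

```text
time: 22.2
tool_pos: [0.5806, -0.2193, 0.2497]
tcp_rot: [-3.094, -0.542, -0.004]
wrist_force: [-0.2, 2.0, 6.8]
width: 0.229
grip_force: 80.4
```

Emit:
servo_tool([
  [0,0,-0.005,0,0,0,1],
  [0,0,-0.01,0,0,0,1],
  [0,0,-0.015,0,0,0,1],
  [0,0,-0.015,0,0,0,1],
])

```text
time: 22.6
tool_pos: [0.5805, -0.2194, 0.2472]
tcp_rot: [-3.094, -0.542, -0.003]
wrist_force: [-1.0, 2.1, 6.2]
width: 0.231
grip_force: 80.4
```

Emit:
servo_tool([
  [0,0,-0.004,0,0,0,1],
  [0,0,-0.004,0,0,0,1],
  [0,0,0.03,0,0,0,1],
  [0,0,0.056,0,0,0,1],
  [0.021,0.33,0.056,0,0,0,1],
  [0.041,0.66,0.056,0,0,0,1],
  [0.062,1,0.056,0,0,0,1],
])

```text
time: 23.3
tool_pos: [0.589, -0.0704, 0.2535]
tcp_rot: [3.095, 0.538, -0.0]
wrist_force: [2.2, 0.4, -1.4]
width: 0.232
grip_force: 79.6
```

Emit:
servo_tool([
  [0.021,0.323,0,0,0,0,1],
  [0.021,0.323,0,0,0,0,1],
  [0.021,0.323,-0.02,0,0,0,1],
  [0.021,0.323,-0.038,0,0,0,1],
  [0.021,0.323,-0.04,0,0,0,1],
])

```text
time: 23.8
tool_pos: [0.5918, -0.0244, 0.2468]
tcp_rot: [3.095, 0.538, -0.002]
wrist_force: [-0.6, -0.4, -1.8]
width: 0.235
grip_force: 79.6
```

Emit:
servo_tool([
  [0,0,-0.005,0,0,0,1],
  [0,0,-0.01,0,0,0,1],
  [0,0,-0.015,0,0,0,1],
  [0,0,-0.02,0,0,0,1],
  [0,0,-0.025,0,0,0,1],
  [0,0,-0.025,0,0,0,1],
])

```text
time: 24.4
tool_pos: [0.5928, -0.0238, 0.2456]
tcp_rot: [3.093, 0.54, 0.003]
wrist_force: [-1.6, -1.4, 4.9]
width: 0.228
grip_force: 80.3
```

Emit:
servo_tool([
  [0,0,-0.005,0,0,0,1],
  [0,0,-0.01,0,0,0,1],
  [0,0,-0.015,0,0,0,1],
  [0,0,-0.015,0,0,0,1],
])

```text
time: 24.8
tool_pos: [0.5926, -0.0234, 0.2424]
tcp_rot: [3.094, 0.54, 0.002]
wrist_force: [-1.2, -0.9, 4.3]
width: 0.231
grip_force: 80.2
```

Emit:
servo_tool([
  [0,0,0.03,0,0,0,1],
  [0,0,0.075,0,0,0,1],
  [-0.021,-0.33,0.075,0,0,0,1],
  [-0.041,-0.66,0.075,0,0,0,1],
  [-0.062,-1,0.075,0,0,0,1],
])

```text
time: 25.3
tool_pos: [0.5829, -0.1725, 0.2529]
tcp_rot: [-3.094, -0.543, -0.0]
wrist_force: [0.6, -0.4, -1.4]
width: 0.228
grip_force: 79.6
```

Emit:
servo_tool([
  [-0.021,-0.33,0,0,0,0,1],
  [-0.021,-0.33,0,0,0,0,1],
  [-0.021,-0.33,-0.02,0,0,0,1],
  [-0.021,-0.33,-0.03,0,0,0,1],
  [-0.021,-0.33,-0.03,0,0,0,1],
])

```text
time: 25.8
tool_pos: [0.5797, -0.2198, 0.2477]
tcp_rot: [-3.093, -0.543, 0.001]
wrist_force: [-0.8, -0.4, -1.7]
width: 0.232
grip_force: 79.7
```

Emit:
servo_tool([
  [0,0,-0.005,0,0,0,1],
  [0,0,-0.01,0,0,0,1],
  [0,0,-0.015,0,0,0,1],
  [0,0,-0.02,0,0,0,1],
  [0,0,-0.025,0,0,0,1],
  [0,0,-0.025,0,0,0,1],
])

```text
time: 26.4
tool_pos: [0.5804, -0.2208, 0.2463]
tcp_rot: [-3.095, -0.541, -0.003]
wrist_force: [-0.8, 2.7, 3.8]
width: 0.228
grip_force: 80.4
```

Emit:
servo_tool([
  [0,0,-0.005,0,0,0,1],
  [0,0,-0.01,0,0,0,1],
  [0,0,-0.015,0,0,0,1],
  [0,0,-0.015,0,0,0,1],
])

```text
time: 26.8
tool_pos: [0.5801, -0.2212, 0.2427]
tcp_rot: [-3.095, -0.54, -0.001]
wrist_force: [0.1, 3.4, 3.1]
width: 0.223
grip_force: 80.2
```

Emit:
servo_tool([
  [0,0,0.03,0,0,0,1],
  [0,0,0.06,0,0,0,1],
  [0.021,0.33,0.06,0,0,0,1],
  [0.041,0.66,0.06,0,0,0,1],
  [0.062,1,0.06,0,0,0,1],
])

```text
time: 27.3
tool_pos: [0.5889, -0.0721, 0.2512]
tcp_rot: [3.095, 0.537, -0.001]
wrist_force: [0.1, -0.2, -1.1]
width: 0.231
grip_force: 79.7
```

Emit:
servo_tool([
  [0.021,0.33,0,0,0,0,1],
  [0.021,0.33,0,0,0,0,1],
  [0.021,0.33,-0.02,0,0,0,1],
  [0.021,0.33,-0.04,0,0,0,1],
  [0.021,0.33,-0.043,0,0,0,1],
])

```text
time: 27.8
tool_pos: [0.5917, -0.0246, 0.244]
tcp_rot: [3.095, 0.538, -0.003]
wrist_force: [-0.3, -0.2, -1.5]
width: 0.228
grip_force: 79.8
```

Emit:
servo_tool([
  [0,0,-0.005,0,0,0,1],
  [0,0,-0.01,0,0,0,1],
  [0,0,-0.015,0,0,0,1],
  [0,0,-0.02,0,0,0,1],
  [0,0,-0.025,0,0,0,1],
  [0,0,-0.025,0,0,0,1],
])

```text
time: 28.4
tool_pos: [0.5926, -0.0233, 0.2421]
tcp_rot: [3.094, 0.54, 0.002]
wrist_force: [-0.2, -0.7, 2.2]
width: 0.229
grip_force: 80.2
```

Emit:
servo_tool([
  [0,0,-0.005,0,0,0,1],
  [0,0,-0.01,0,0,0,1],
  [0,0,-0.015,0,0,0,1],
  [0,0,-0.015,0,0,0,1],
])

```text
time: 28.8
tool_pos: [0.5922, -0.023, 0.2385]
tcp_rot: [-3.095, -0.541, 0.0]
wrist_force: [0.4, -0.4, -0.2]
width: 0.229
grip_force: 79.9
```

Emit:
servo_tool([
  [0,0,0.03,0,0,0,1],
  [0,0,0.071,0,0,0,1],
  [-0.021,-0.33,0.071,0,0,0,1],
  [-0.041,-0.66,0.071,0,0,0,1],
  [-0.062,-1,0.071,0,0,0,1],
])

```text
time: 29.3
tool_pos: [0.5831, -0.1728, 0.2503]
tcp_rot: [3.094, 0.543, 0.001]
wrist_force: [0.7, 0.4, -1.3]
width: 0.227
grip_force: 79.7
```

Emit:
servo_tool([
  [-0.021,-0.33,0,0,0,0,1],
  [-0.021,-0.33,0,0,0,0,1],
  [-0.021,-0.33,-0.02,0,0,0,1],
  [-0.021,-0.33,-0.033,0,0,0,1],
  [-0.021,-0.33,-0.033,0,0,0,1],
])

```text
time: 29.8
tool_pos: [0.5798, -0.2198, 0.2441]
tcp_rot: [-3.093, -0.543, 0.001]
wrist_force: [-0.1, 0.1, -1.5]
width: 0.233
grip_force: 79.9
```

Emit:
servo_tool([
  [0,0,-0.005,0,0,0,1],
  [0,0,-0.01,0,0,0,1],
  [0,0,-0.015,0,0,0,1],
  [0,0,-0.02,0,0,0,1],
  [0,0,-0.025,0,0,0,1],
  [0,0,-0.025,0,0,0,1],
])

```text
time: 30.4
tool_pos: [0.58, -0.2211, 0.2414]
tcp_rot: [-3.094, -0.54, -0.001]
wrist_force: [0.3, 1.4, 1.2]
width: 0.233
grip_force: 80.1
```

Emit:
servo_tool([
  [0,0,-0.005,0,0,0,1],
  [0,0,-0.009,0,0,0,1],
  [0,0,-0.012,0,0,0,1],
  [0,0,-0.012,0,0,0,1],
])

```text
time: 30.8
tool_pos: [0.5797, -0.2218, 0.2386]
tcp_rot: [3.095, 0.54, -0.001]
wrist_force: [0.5, 0.1, -1.4]
width: 0.228
grip_force: 80.1
```

Emit:
servo_tool([
  [0,0,0.03,0,0,0,1],
  [0,0,0.067,0,0,0,1],
  [0.021,0.33,0.067,0,0,0,1],
  [0.041,0.66,0.067,0,0,0,1],
  [0.062,1,0.067,0,0,0,1],
])

```text
time: 31.3
tool_pos: [0.5892, -0.0718, 0.2499]
tcp_rot: [3.095, 0.538, 0.001]
wrist_force: [0.8, -0.4, -0.7]
width: 0.23
grip_force: 79.9
```

Emit:
servo_tool([
  [0.021,0.33,0,0,0,0,1],
  [0.021,0.33,0,0,0,0,1],
  [0.021,0.33,-0.02,0,0,0,1],
  [0.021,0.33,-0.05,0,0,0,1],
  [0.021,0.33,-0.053,0,0,0,1],
])

```text
time: 31.8
tool_pos: [0.5916, -0.0245, 0.2403]
tcp_rot: [3.095, 0.538, -0.003]
wrist_force: [-0.2, -0.2, -1.4]
width: 0.227
grip_force: 79.8
```

Emit:
servo_tool([
  [0,0,-0.005,0,0,0,1],
  [0,0,-0.01,0,0,0,1],
  [0,0,-0.015,0,0,0,1],
  [0,0,-0.02,0,0,0,1],
  [0,0,-0.025,0,0,0,1],
  [0,0,-0.025,0,0,0,1],
])

```text
time: 32.4
tool_pos: [0.5923, -0.0231, 0.2376]
tcp_rot: [3.095, 0.54, 0.0]
wrist_force: [-0.3, -0.1, -1.5]
width: 0.23
grip_force: 79.9
```

Emit:
servo_tool([
  [0,0,-0.004,0,0,0,1],
  [0,0,-0.008,0,0,0,1],
  [0,0,-0.012,0,0,0,1],
  [0,0,-0.012,0,0,0,1],
])

```text
time: 32.8
tool_pos: [0.5921, -0.0229, 0.2355]
tcp_rot: [-3.095, -0.541, 0.001]
wrist_force: [0.5, -0.4, -1.5]
width: 0.232
grip_force: 79.9
```

```bash
python3 - <<'E'
from h import *
np.set_printoptions(precision=4,suppress=True)
F,s,Z=force(4);print(F,Z)
im=save('top','t3')
def blob(im,r,col,h=18):
    hsv=cv2.cvtColor(im,cv2.COLOR_RGB2HSV)
    m=((hsv[...,1]>125)&(hsv[...,2]>120)&(hsv[...,0]<30)).astype(np.uint8)
    k=np.zeros_like(m); k[r-h:r+h,col-h:col+h]=1; m&=k
    n,l,s,ce=cv2.connectedComponentsWithStats(m); i=1+np.argmax(s[1:,4]); return ce[i][::-1],s[i]
print(blob(im,161,397),blob(save('scene','s3'),244,187))
print('expected R at .164/.157',[proj(c,[.5802,-.2218,z]) for c in('top','scene') for z in(.18,.1646,.157)])
E
```

```text
[-0.185   0.1498 -1.3584] [ 0.5922 -0.023   0.2357]
(array([160.4444, 386.9815]), array([382, 154,   8,  15,  54], dtype=int32)) (array([254. , 195.6]), array([194, 252,   4,   5,   5], dtype=int32))
expected R at .164/.157 [[np.float64(162.514598881453), np.float64(397.8406707883735)], [np.float64(163.80486905113227), np.float64(395.0712938579661)], [np.float64(164.4214026969541), np.float64(393.7479942144633)], [np.float64(244.2026569427747), np.float64(186.65778836595751)], [np.float64(247.6317314674834), np.float64(187.44598687596496)], [np.float64(249.29575841644515), np.float64(187.82847595642477)]]
```

Emit:
servo_tool([
  [0,0,-0.005,0,0,0,1],
  [0,0,-0.01,0,0,0,1],
  [0,0,-0.016,0,0,0,1],
  [0,0,-0.016,0,0,0,1],
])

```text
time: 33.5
tool_pos: [0.5921, -0.023, 0.2331]
tcp_rot: [-3.095, -0.54, 0.001]
wrist_force: [1.4, -0.4, -1.6]
width: 0.228
grip_force: 79.9
```

Emit:
servo_tool([
  [0,0,-0.004,0,0,0,1],
  [0,0,-0.008,0,0,0,1],
  [0,0,-0.008,0,0,0,1],
])

```text
time: 33.8
tool_pos: [0.5922, -0.023, 0.232]
tcp_rot: [-3.095, -0.541, 0.0]
wrist_force: [0.6, 0.4, -2.1]
width: 0.229
grip_force: 79.9
```

```bash
python3 - <<'E'
from h import *
a=cv2.imread('pics/scene0.png')[180:270,150:290];b=cv2.imread('pics/s3.png')[180:270,150:290]
cv2.imwrite('pics/c3.png',cv2.resize(np.hstack([a,b]),(800,257),interpolation=cv2.INTER_CUBIC))
E
```

```text
(no output)
```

View pics/c3.png

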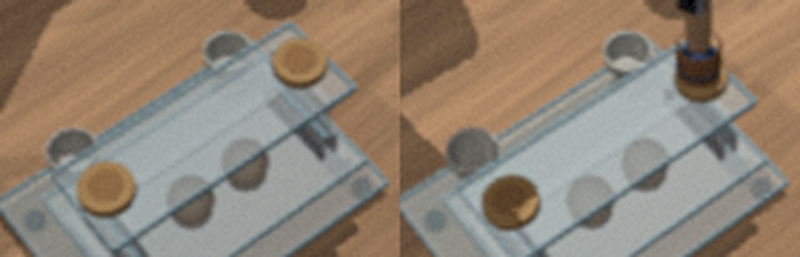

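The right cap has dropped about 4.9 px between the two crops, matching roughly the full 23 mm, so it has fallen home on its own; the left cap looks home too. I'll confirm both by a light touch.

Emit:
servo_tool([
  [0,0,-0.003,0,0,0,1],
  [0,0,-0.006,0,0,0,1],
  [0,0,-0.006,0,0,0,1],
])

```text
time: 34.1
tool_pos: [0.5922, -0.0231, 0.2312]
tcp_rot: [3.095, 0.54, -0.0]
wrist_force: [0.7, -0.3, -0.6]
width: 0.231
grip_force: 79.9
```

Emit:
servo_tool([
  [0,0,-0.003,0,0,0,1],
  [0,0,-0.003,0,0,0,1],
])

```text
time: 34.3
tool_pos: [0.5923, -0.023, 0.231]
tcp_rot: [3.095, 0.54, 0.0]
wrist_force: [0.0, -0.3, -1.3]
width: 0.229
grip_force: 79.9
```

Emit:
servo_tool([
  [0,0,0.03,0,0,0,1],
  [0,0,0.09,0,0,0,1],
  [-0.021,-0.33,0.09,0,0,0,1],
  [-0.041,-0.66,0.09,0,0,0,1],
  [-0.062,-1,0.09,0,0,0,1],
])

```text
time: 34.8
tool_pos: [0.5834, -0.1731, 0.2456]
tcp_rot: [3.093, 0.543, 0.003]
wrist_force: [0.9, 0.4, -1.4]
width: 0.231
grip_force: 79.8
```

Emit:
servo_tool([
  [-0.021,-0.33,0,0,0,0,1],
  [-0.021,-0.33,-0.01,0,0,0,1],
  [-0.021,-0.33,-0.03,0,0,0,1],
  [-0.021,-0.33,-0.044,0,0,0,1],
  [-0.021,-0.33,-0.044,0,0,0,1],
])

```text
time: 35.3
tool_pos: [0.5798, -0.2199, 0.2373]
tcp_rot: [-3.093, -0.543, 0.001]
wrist_force: [-0.4, 0.3, -1.9]
width: 0.226
grip_force: 79.9
```

Emit:
servo_tool([
  [0,0,-0.004,0,0,0,1],
  [0,0,-0.008,0,0,0,1],
  [0,0,-0.01,0,0,0,1],
  [0,0,-0.01,0,0,0,1],
])

```text
time: 35.7
tool_pos: [0.5799, -0.221, 0.2362]
tcp_rot: [-3.095, -0.541, -0.0]
wrist_force: [0.2, 0.8, -2.5]
width: 0.227
grip_force: 79.9
```

Emit:
servo_tool([
  [0,0,-0.005,0,0,0,1],
  [0,0,-0.01,0,0,0,1],
  [0,0,-0.01,0,0,0,1],
])

```text
time: 36.0
tool_pos: [0.5797, -0.2215, 0.2345]
tcp_rot: [-3.095, -0.54, 0.0]
wrist_force: [0.1, -0.6, -1.8]
width: 0.232
grip_force: 79.9
```

Emit:
servo_tool([
  [0,0,-0.004,0,0,0,1],
  [0,0,-0.007,0,0,0,1],
  [0,0,-0.007,0,0,0,1],
])

```text
time: 36.3
tool_pos: [0.5798, -0.2215, 0.2335]
tcp_rot: [-3.095, -0.54, 0.0]
wrist_force: [-0.4, 0.7, -1.3]
width: 0.232
grip_force: 79.9
```

Emit:
servo_tool([
  [0,0,-0.003,0,0,0,1],
  [0,0,-0.006,0,0,0,1],
  [0,0,-0.006,0,0,0,1],
])

```text
time: 36.6
tool_pos: [0.5798, -0.2214, 0.2326]
tcp_rot: [-3.095, -0.541, 0.0]
wrist_force: [-0.2, -0.0, -1.2]
width: 0.234
grip_force: 79.9
```

Both caps are at or below 1.6 mm above home. Carrying the mallet back to the coaster.

Emit:
servo_tool([
  [0,0,0.15,0,0,0,1],
  [0,0,0.32,0,0,0,1],
  [0,0.33,0.32,0,0,0,1],
  [0,0.66,0.32,0,0,0,1],
  [0,1,0.32,0,0,0,1],
])

```text
time: 37.1
tool_pos: [0.5799, -0.0714, 0.2812]
tcp_rot: [3.095, 0.538, 0.002]
wrist_force: [0.3, 0.6, -1.2]
width: 0.23
grip_force: 79.9
```

Emit:
servo_tool([
  [-0.05,0.33,0,0,0,0,1],
  [-0.1,0.66,0,0,0,0,1],
  [-0.15,1,0,0,0,0,1],
  [-0.15,1,0,0,0,0,1],
])

```text
time: 37.5
tool_pos: [0.5561, 0.0833, 0.281]
tcp_rot: [-3.09, -0.55, -0.001]
wrist_force: [0.1, -0.6, -1.2]
width: 0.232
grip_force: 79.9
```

Emit:
servo_tool([
  [-0.05,0.33,0,0,0,0,1],
  [-0.1,0.66,0,0,0,0,1],
  [-0.2,1,0,0,0,0,1],
  [-0.2,1,0,0,0,0,1],
])

```text
time: 37.9
tool_pos: [0.5258, 0.2323, 0.2808]
tcp_rot: [-3.091, -0.548, 0.001]
wrist_force: [-0.3, -0.5, -1.1]
width: 0.232
grip_force: 80.0
```

Emit:
servo_tool([
  [-0.05,0.25,0,0,0,0,1],
  [-0.077,0.4,0,0,0,0,1],
  [-0.077,0.447,0,0,0,0,1],
  [-0.077,0.447,-0.2,0,0,0,1],
  [-0.077,0.447,-0.4,0,0,0,1],
  [-0.077,0.447,-0.4,0,0,0,1],
  [-0.077,0.447,-0.4,0,0,0,1],
])

```text
time: 38.6
tool_pos: [0.5159, 0.2933, 0.2204]
tcp_rot: [3.094, 0.539, -0.002]
wrist_force: [1.0, 0.3, -1.5]
width: 0.228
grip_force: 80.0
```

Emit:
servo_tool([
  [0,0.015,-0.25,0,0,0,1],
  [0,0.015,-0.5,0,0,0,1],
  [0,0.015,-0.75,0,0,0,1],
  [0,0.015,-0.86,0,0,0,1],
  [0,0.015,-0.9,0,0,0,1],
  [0,0.015,-0.907,0,0,0,1],
  [0,0.015,-0.907,0,0,0,1],
])

```text
time: 39.3
tool_pos: [0.5178, 0.2975, 0.0871]
tcp_rot: [-3.094, -0.54, -0.006]
wrist_force: [-0.6, 0.1, -0.5]
width: 0.227
grip_force: 80.0
```

Emit:
servo_tool([
  [0,0,-0.006,0,0,0,1],
  [0,0,-0.012,0,0,0,1],
  [0,0,-0.018,0,0,0,1],
  [0,0,-0.018,0,0,0,1],
])

```text
time: 39.7
tool_pos: [0.5158, 0.2969, 0.0822]
tcp_rot: [-3.095, -0.541, -0.0]
wrist_force: [-0.6, -0.4, -1.1]
width: 0.23
grip_force: 80.0
```

Emit:
servo_tool([
  [0,0,-0.004,0,0,0,1],
  [0,0,-0.006,0,0,0,1],
  [0,0,-0.006,0,0,0,1],
])

```text
time: 40.0
tool_pos: [0.5157, 0.2968, 0.081]
tcp_rot: [3.095, 0.541, -0.0]
wrist_force: [0.6, 0.3, -1.2]
width: 0.23
grip_force: 80.0
```

Emit:
servo_tool([
  [0,0,-0.004,0,0,0,1],
  [0,0,-0.007,0,0,0,1],
  [0,0,-0.007,0,0,0,1],
])

```text
time: 40.3
tool_pos: [0.5159, 0.2969, 0.0801]
tcp_rot: [-3.095, -0.54, -0.0]
wrist_force: [0.8, -0.1, -0.4]
width: 0.229
grip_force: 80.1
```

Emit:
servo_tool([
  [0,0,-0.002,0,0,0,1],
  [0,0,-0.003,0,0,0,1],
  [0,0,-0.003,0,0,0,1],
])

```text
time: 40.6
tool_pos: [0.5161, 0.297, 0.0801]
tcp_rot: [-3.095, -0.54, -0.001]
wrist_force: [-0.1, -1.2, 2.8]
width: 0.226
grip_force: 80.1
```

Emit:
servo_tool([
  [0,0,0,0,0,0,0.6],
  [0,0,0,0,0,0,0.4],
  [0,0,0,0,0,0,0],
  [0,0,0,0,0,0,0],
  [0,0,0,0,0,0,0],
  [0,0,0,0,0,0,0],
  [0,0,0,0,0,0,0],
  [0,0,0,0,0,0,0],
  [0,0,0,0,0,0,0],
], newtons=20)

```text
time: 41.5
tool_pos: [0.5158, 0.2969, 0.0796]
tcp_rot: [3.095, 0.54, 0.0]
wrist_force: [-1.0, 0.7, -0.2]
width: 0.999
grip_force: 0.0
```

Emit:
servo_tool([
  [0,0,0.1,0,0,0,0],
  [0,0,0.3,0,0,0,0],
  [0,0,0.6,0,0,0,0],
  [0,0,1,0,0,0,0],
  [0,0,1,0,0,0,0],
])

```text
time: 42.0
tool_pos: [0.5197, 0.2989, 0.239]
tcp_rot: [-3.091, -0.54, -0.02]
wrist_force: [0.4, -0.2, 1.2]
width: 1.004
grip_force: 0.0
```

Emit:
servo_tool([
  [-0.4,0,0.5,0,0,0,0],
  [-0.6,0.2,0.6,0,0,0,0],
  [-0.6,0.3,0.6,0,0,0,0],
  [-0.6,0.3,0.6,0,0,0,0],
  [-0.6,0.3,0.6,0,0,0,0],
])

```text
time: 42.5
tool_pos: [0.4257, 0.3423, 0.3209]
tcp_rot: [-3.094, -0.543, -0.004]
wrist_force: [0.5, -0.3, -0.2]
width: 1.001
grip_force: 0.0
```

```bash
python3 - <<'E'
from h import *
np.set_printoptions(precision=4,suppress=True)
s=bot.read_state();print(s['time'],s['tool_pos'],s['width'],s['wrist_force'])
a=save('scene','s4');b=save('top','t4')
cv2.imwrite('pics/c4.png',cv2.cvtColor(np.vstack([cv2.resize(a[110:270,140:400],(650,300)),cv2.resize(b[100:260,130:420],(650,300))]),cv2.COLOR_RGB2BGR))
E
```

```text
42.5 [0.4257 0.3423 0.3209] 1.0006591914189005 [ 0.5133 -0.3104 -0.2483]
```

View pics/c4.png

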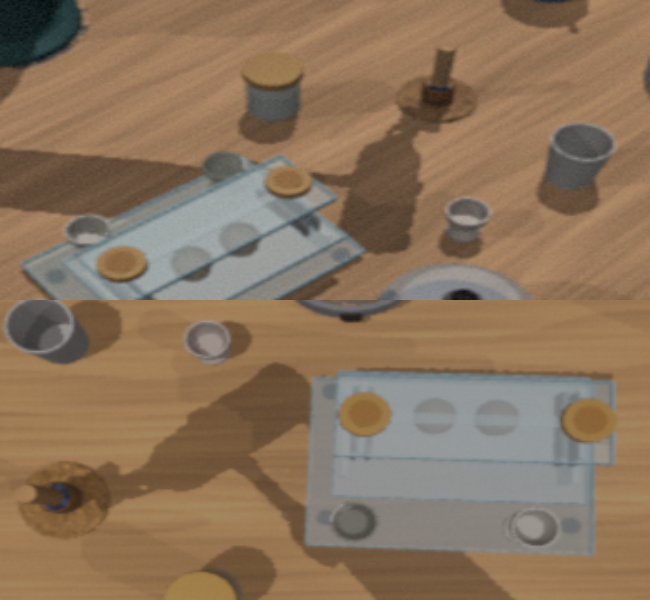

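The mallet stands upright in the middle of its coaster, both caps are level and low, and the cups, jar and beaker are where they were. I'll check the cap heights once more and hand in if they hold.

```bash
python3 - <<'E'
from h import *
def blob(c,r,col,h=18):
    hsv=cv2.cvtColor(cv2.imread(f'pics/{c}4.png'),cv2.COLOR_BGR2HSV)
    m=((hsv[...,1]>125)&(hsv[...,2]>105)&(hsv[...,0]<30)).astype(np.uint8)
    k=np.zeros_like(m); k[r-h:r+h,col-h:col+h]=1; m&=k
    n,l,s,ce=cv2.connectedComponentsWithStats(m); i=1+np.argmax(s[1:,4]); return ce[i][::-1]
Z=[]
for a,b in [((206,255),(160,292)),((249,188),(163,393))]:
    x,e=tri(('scene',*blob('s',*a)),('top',*blob('t',*b))); print(x,e); Z.append(x[2])
if max(Z)<.1625: print(bot.finish_job())
E
```

```text
[ 0.59262879 -0.02075717  0.15717754] [np.float64(1.0670731137560652), np.float64(1.067073113756177)]
[ 0.58018979 -0.22043123  0.15758429] [np.float64(1.4542771070869944), np.float64(1.4542771070870726)]
the job is handed in; nothing more can be done
None
```

The job is handed in; the verdict was not shown. The top tier sits home at both ends (caps measured at 157.2 and 157.6 mm), the mallet stands upright and released on its coaster, and the cups, jar and beaker look undisturbed.

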